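# Put the microscope objectives away in their tray

### The arm

A 6-joint arm with a two-finger parallel gripper is mounted at the origin on the work surface. World frame = base frame: x ahead of the robot, y to its left, z up, the work surface at z = 0. Lengths are in m, angles in rad, forces in N, time in s.
With the tool pointing down it reaches from about 0.25 to 0.8 m from the base axis. Payload 3.9 kg.
Tool frame: the origin (TCP) lies at the very end of the fingers, on their centre line; the grasp point (between the pads) lies 19 mm behind it (pinch_z is the distance from the TCP to the grasp point, in m); z points along the fingers, y is the line along which they close (so a half turn about z gives the same grasp; the last joint's range is limited). The gripper opens to 85 mm and grips with 20 to 120 N. Pads are 22 mm wide; open, the fingers measure 114 mm over their backs; the gripper's body (76 mm by 85 mm) begins 54 mm behind the grasp point. The pads swing forward as they close: fully open they stand 13 mm farther back than shut.
Start: joints at [-1.268, 0.26, -0.138, 1.173, 0, 1.571], TCP at [0.157, -0.501, 0.231] pointing down, gripper open.
Joint ranges: [-2.78, 2.78], [-0.83, 1.72], [-1.28, 1.37], [-1.9, 2.12], [-1.57, 1.48], [-3.14, 3.14]. Speed limits (rad/s): [2.57, 2.57, 3.14, 3.14, 3.14, 3.14].

### API

Orientations are given as a unit quaternion [w, x, y, z].
In Python, from bench import * gives the robot as it stands. The module is installed in compiled form; this text tells all that it offers.
- The arm moves only by the tool drive_tool, never from a script. Its argument "increments" is a list that holds one entry, the list of rows, each a list of 7 numbers: the turn, a rotation vector about the world's x, y, z in degrees, then the shift along the world's x, y, z in m, then the finger opening in m, from 0 to 0.0854. A call has 1 to 12 rows; each row shifts and turns the commanded pose from where the row before left it; what a row does not reach is not made up. A row lasts 1/8 s, in which the tool goes at most 62.5 mm and 10.7 degrees, less where a joint would pass 70% of its speed; a pose out of reach is approached as far as the arm can. A call is refused whole if a number of a shift passes 0.0625 or a number of a turn 10.7, either way. A call with a gripper value outside its range is refused whole. The fingers move at their own pace and stop on an object; the grip force is fixed at half the most. Time passes only in rows, so rows that do not move let the fingers close. It gives the time, the measured TCP pose, the force, the opening and the grip force at its end, in the units of the state.
- get_obs(): the state, without advancing time (a new reading comes with each control period).
- get_image(name): name is "scene" or "top" or "wrist"; returns a dict with "image" (400x640x3 uint8, blue, green, red), "fx", "fy", "cx", "cy" (pixels), "R" (3x3) and "t" (3): a world point X has camera coordinates R X + t. Camera axes: x right, y down, z forward; pixel columns grow to the right and rows downward; lengths in m; the calibration is good to about 2 mm. A picture is of the moment at which its call begins. There is no depth.
- finish_job(): hands the job in; it is judged then, once.
The state is a dict: "time_s": time; "qpos": joint angles; "qvel": joint speeds; "effort": joint torques, N m; "tcp_pos": TCP position; "eef_rot": TCP orientation; "ft_force": force on the tool from outside, world axes, zero at the start; "moment": the same for the moment, N m; "opening": finger opening in m; "grip_force": force on a finger pad.
Only numpy, scipy, OpenCV 4.12 (cv2) and the standard library are available. Lean on these libraries where they do the work, as an engineer would, in place of code of your own. Each camera call takes 0.05 s, during which the arm holds its last target. There are 200 camera calls.

### The job

Gather the three loose microscope objectives into the white tray, each standing upright, nose up, on the tray floor inside the nest of its size: small in small, medium in medium, large in large. Set them down gently, never dropping them, and leave the two eyepieces and the oil bottle standing where they are.

Things in the scene. Friction and masses are not known exactly. Their poses are not given: they have to be found in the camera images.
- obj_small_mid (a point): The small microscope objective: a loose steel barrel standing upright on its flat end on the bench, nose up, with a dark knurled band near its foot. Round barrel 24 mm in diameter up to 44 mm, above that tapering to a narrow nose with a small lens; 56 mm tall in all. The point is on its axis, half-way up (28 mm above its foot); z points up along the axis.
- obj_medium_mid (a point): The medium microscope objective: a loose steel barrel standing upright on its flat end on the bench, nose up, with a dark knurled band near its foot. Round barrel 31 mm in diameter up to 51 mm, above that tapering to a narrow nose with a small lens; 66 mm tall in all. The point is on its axis, half-way up (33 mm above its foot); z points up along the axis.
- obj_large_mid (a point): The large microscope objective: a loose steel barrel standing upright on its flat end on the bench, nose up, with a dark knurled band near its foot. Round barrel 38 mm in diameter up to 59 mm, above that tapering to a narrow nose with a small lens; 76 mm tall in all. The point is on its axis, half-way up (38 mm above its foot); z points up along the axis.
- nest_small: The small nest: a low dark round ring fixed in the white tray, 42 mm inside and 50 mm outside diameter, its lip 5 mm high. Origin at its centre, on the white tray floor within the ring (5 mm above the bench), where the foot of the small objective is to stand; x is along the tray's long side, y across it.
- nest_medium: The medium nest: a low dark round ring fixed in the white tray, 52 mm inside and 60 mm outside diameter, its lip 5 mm high. Origin at its centre, on the white tray floor within the ring (5 mm above the bench), where the foot of the medium objective is to stand; x is along the tray's long side, y across it.
- nest_large: The large nest: a low dark round ring fixed in the white tray, 62 mm inside and 70 mm outside diameter, its lip 5 mm high. Origin at its centre, on the white tray floor within the ring (5 mm above the bench), where the foot of the large objective is to stand; x is along the tray's long side, y across it.
- tray: A shallow white tray fixed on the bench, 252 mm long (its x) and 100 mm wide (its y), walls 4 mm thick and 10 mm high above the bench, inner floor 5 mm above the bench. The three nests stand in a row along its x axis, 76 mm apart, the middle one at the centre, in any order. Origin at the centre of its underside.
- eyepiece_a_mid (a point): An eyepiece, one of two alike, to be left alone: steel tube 30 mm in diameter standing upright on the bench, flaring above 42 mm to a dark cup 42 mm in diameter with a wide flat lens on top; 62 mm tall. The point is on its axis, half-way up (31 mm).
- eyepiece_b_mid (a point): An eyepiece, one of two alike, to be left alone: steel tube 30 mm in diameter standing upright on the bench, flaring above 42 mm to a dark cup 42 mm in diameter with a wide flat lens on top; 62 mm tall. The point is on its axis, half-way up (31 mm).
- oil_bottle_mid (a point): Small amber immersion-oil bottle, to be left alone: 32 mm in diameter, black cap 19 mm in diameter, 60 mm tall, standing on the bench. The point is on its axis, half-way up (30 mm).
Not all that is in view belongs to the job. Of the things that look like the part that bears oil_bottle_mid, take the one that is farthest to the robot's right at the start. Leave any red look-alike of the part that bears obj_small_mid alone.

How it is judged:
At the end, for the whole second after the job is handed in: Each objective stands at rest inside the nest of its own size (axis within 14 mm of the nest's centre, tilted less than 0.1 rad, foot on the tray floor within 3 mm); the eyepieces and the oil bottle stand upright within 25 mm of where they began (horizontal distance between obj_small_mid and nest_small below 0.014 m and z of obj_small_mid in the frame of nest_small between 0.025 and 0.031 m and angle between each of obj_small_mid, obj_medium_mid, obj_large_mid, eyepiece_a_mid, eyepiece_b_mid, oil_bottle_mid's own z axis and vertical below 0.1 rad and linear speed of each of obj_small, obj_medium, obj_large below 0.02 m/s and horizontal distance between obj_medium_mid and nest_medium below 0.014 m and z of obj_medium_mid in the frame of nest_medium between 0.03 and 0.036 m and horizontal distance between obj_large_mid and nest_large below 0.014 m and z of obj_large_mid in the frame of nest_large between 0.035 and 0.041 m and distance of each of eyepiece_a_mid, eyepiece_b_mid, oil_bottle_mid from where it was at the start of the episode below 0.025 m); the robot touches nothing.
It fails at once if an objective is dropped (falls free of the fingers faster than 0.6 m/s, a drop of about 2 cm) ((linear speed of obj_small above 0.6 m/s and contact force between the fingers and obj_small below 0.05 N) or (linear speed of obj_medium above 0.6 m/s and contact force between the fingers and obj_medium below 0.05 N) or (linear speed of obj_large above 0.6 m/s and contact force between the fingers and obj_large below 0.05 N)).
It fails at once if an eyepiece or the oil bottle is moved more than 25 mm or tipped (distance of any of eyepiece_a_mid, eyepiece_b_mid, oil_bottle_mid from where it was at the start of the episode above 0.025 m or angle between any of eyepiece_a_mid, eyepiece_b_mid, oil_bottle_mid's own z axis and vertical above 0.4 rad).
It also fails if it takes over 120 s, if anything falls off the work surface, if the arm or the gripper's body presses on something with over 40 N, if the wrist force passes 120 N, or if a joint passes its speed limit or range.

## Working session

There is one attempt and no reset: what is moved stays moved. The work goes in short steps, Python scripts to look and compute and a tool call to move; the robot and the scene stay as the last step left them, time stands still between calls to the robot, and variables do not carry over. Pictures are saved under pics/ and viewed, at most 14 in all, crops included, and the job is handed in when it is done.

Besides the shell and the picture viewer there is one more tool, called by a JSON object that holds its "api" and its "payload". drive_tool: Moves the arm, as the interface text tells. Its arguments: {"type":"object","properties":{"increments":{"type":"array","items":{"type":"array","items":{"type":"array","items":{"type":"number"}}}}},"required":["increments"]}

```bash
mkdir -p pics; python3 - <<'E'
from bench import *
import cv2
o=get_obs();print(o['tcp_pos'],o['eef_rot'],o['opening'])
for n in("top","scene"):
    d=get_image(n);cv2.imwrite(f"pics/{n}0.png",d["image"]);print(n,d["fx"],d["cx"],d["cy"],d["R"],d["t"])
E
```

```text
[ 0.15635092 -0.50046682  0.2304514 ] [-9.57188088e-04  9.88559741e-01  1.50826715e-01 -1.55262694e-04] 0.08559344808958615
top 445.74808152103424 315.42838290007154 190.99428595164346 [[-0.02482875 -0.99953085  0.01793338]
 [-0.98130302  0.02094322 -0.19132633]
 [ 0.19086099 -0.02234848 -0.98136264]] [-0.01477912  0.54763435  0.9200183 ]
scene 384.9408055019638 314.91583221841455 201.14582232866107 [[-7.69015118e-01  6.39230562e-01 -1.93823012e-04]
 [ 3.71914938e-01  4.47179094e-01 -8.13455676e-01]
 [-5.19899055e-01 -6.25631798e-01 -5.81626879e-01]] [ 0.44250052 -0.14042928  0.99349048]
```

View pics/top0.png

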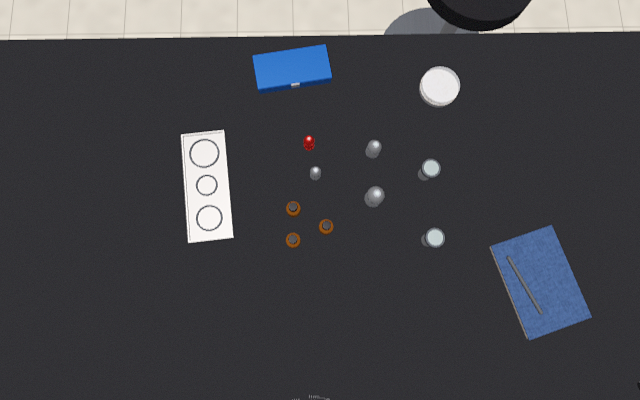

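View pics/scene0.png

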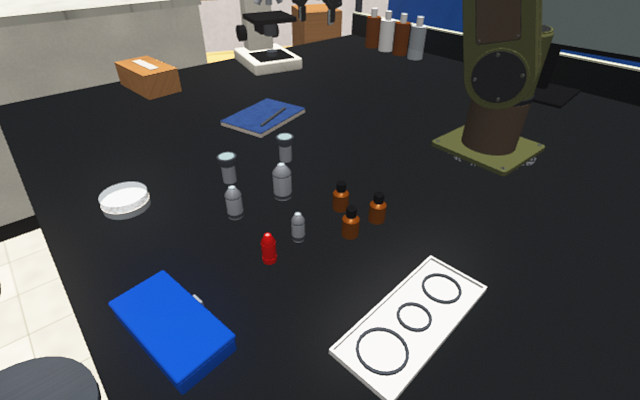

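The top view shows the tray at left, with nests large (204,153), small (207,185) and medium (209,218). The objectives are small (315,172), medium (374,149) and large (375,196), and the red look-alike is at (309,142). The eyepieces are at (431,168) and (435,238), and three bottles are near (293–326, 208–240).

```bash
cat >h.py <<'E'
import numpy as np,cv2
from bench import *
def ray(d,u,v,z):
    R=np.array(d["R"]);t=np.array(d["t"]);c=-R.T@t
    r=R.T@np.array([(u-d["cx"])/d["fx"],(v-d["cy"])/d["fy"],1]);return c+r*(z-c[2])/r[2]
E
python3 - <<'E'
from h import *
d=get_image("top");im=d["image"]
print("cam",-np.array(d["R"]).T@d["t"])
cv2.imwrite("pics/top_crop.png",cv2.resize(im[120:260,270:460],None,fx=4.2,fy=4.2,interpolation=cv2.INTER_CUBIC))
# steel: brighter than bench
g=im.max(2);m=(g>85).astype(np.uint8)
n,l,s,c=cv2.connectedComponentsWithStats(m)
for i in range(1,n):
    if s[i,4]>25 and 130<c[i,1]<260 and 270<c[i,0]<460: print(s[i],c[i].round(1),ray(d,*c[i],.03).round(3))
# nest rings: dark contours in the white tray
w=(im.min(2)>150).astype(np.uint8)[120:250,170:245]
cs,_=cv2.findContours(w,cv2.RETR_CCOMP,cv2.CHAIN_APPROX_NONE)
for k in cs:
    if len(k)>20:
        e=cv2.fitEllipse(k);u,v=e[0][0]+170,e[0][1]+120
        print(len(k),u,v,e[1],ray(d,u,v,.008).round(4))
E
```

```text
cam [ 0.36143269 -0.00568041  1.00791349]
[303 135  12  16 151] [308.5 142.5] [ 0.665 -0.015  0.03 ]
[365 140  17  18 216] [373.1 148.3] [ 0.648 -0.162  0.03 ]
[422 159  19  19 281] [430.8 167.6] [ 0.6   -0.291  0.03 ]
[310 166  11  14 121] [314.9 172.3] [ 0.594 -0.028  0.03 ]
[418 169  10  11  46] [421.1 175.3] [ 0.583 -0.268  0.03 ]
[364 186  21  21 311] [374. 196.] [ 0.537 -0.159  0.03 ]
[286 201  15  15 127] [292.8 208.4] [0.513 0.023 0.03 ]
[319 219  15  15 127] [325.4 226.5] [ 0.471 -0.048  0.03 ]
[421 227  24  21 336] [433.8 237.4] [ 0.442 -0.286  0.03 ]
[286 232  14  16 157] [292.5 239.7] [0.444 0.025 0.03 ]
302 206.24216079711914 186.91883850097656 (49.449485778808594, 137.69622802734375) [0.5707 0.2202 0.008 ]
41 217.06465911865234 219.14344024658203 (9.678564071655273, 17.960176467895508) [0.4961 0.1944 0.008 ]
46 201.63693046569824 216.2991943359375 (11.72907829284668, 19.01393699645996) [0.5034 0.2291 0.008 ]
27 215.4097023010254 186.70160675048828 (4.2060418128967285, 13.094717025756836) [0.5707 0.1994 0.008 ]
49 204.20869064331055 183.1612319946289 (15.150504112243652, 19.26694107055664) [0.5795 0.225  0.008 ]
39 214.705810546875 157.5447120666504 (6.792327404022217, 17.150869369506836) [0.6396 0.2023 0.008 ]
63 201.01578903198242 150.3870449066162 (20.257457733154297, 26.840667724609375) [0.6573 0.2341 0.008 ]
```

View pics/top_crop.png

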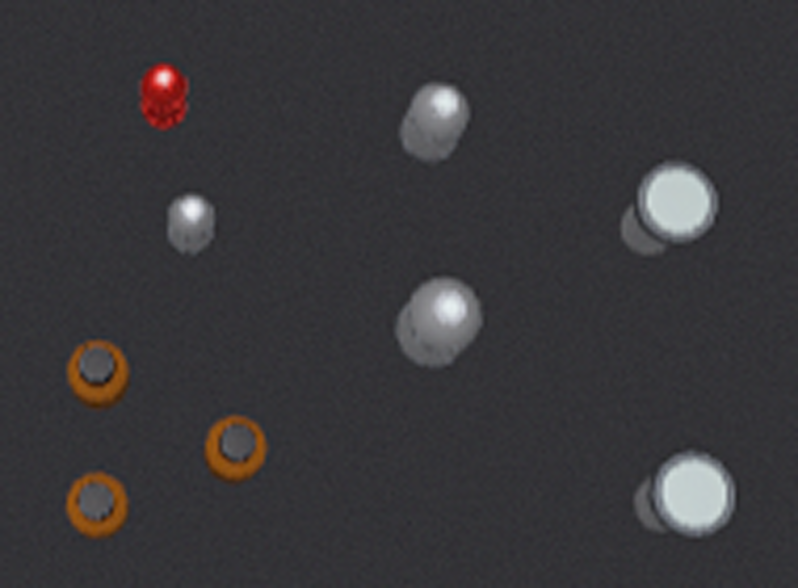

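The crop shows the nose tips: small (192,207), medium (446,103) and large (452,308) in crop pixels. Next I'll turn these into positions and get the tray rectangle.

```bash
python3 - <<'E'
from h import *
d=get_image("top");im=d["image"]
for n,u,v,z,f in(("s",192,207,.056,(191,240)),("m",446,103,.066,(429,132)),("l",452,308,.076,(430,335))):
    print(n,ray(d,270+u/4.2,120+v/4.2,z).round(4), "low part", ray(d,270+f[0]/4.2,120+f[1]/4.2,.01).round(4))
w=(im.min(2)>150).astype(np.uint8)[120:250,170:245]
k=max(cv2.findContours(w,cv2.RETR_EXTERNAL,2)[0],key=cv2.contourArea)
p=cv2.boxPoints(cv2.minAreaRect(k))+[170,120]
q=np.array([ray(d,*a,.008) for a in p]);c=q.mean(0);print("tray",q.round(4),c)
e=q[1]-q[0] if np.linalg.norm(q[1]-q[0])>.2 else q[2]-q[1]; e/=np.linalg.norm(e);print(np.degrees(np.arctan2(e[1],e[0])))
for n,u,v in(("L",204,153),("S",207,185),("M",209,218)): print(n,ray(d,u,v,.008).round(4))
for s in(-.076,.076): print((c+s*e).round(4))
E
```

```text
s [ 0.5951 -0.0292  0.056 ] low part [ 0.5879 -0.0293  0.01  ]
m [ 0.6461 -0.1636  0.066 ] low part [ 0.6465 -0.1627  0.01  ]
l [ 0.5348 -0.1595  0.076 ] low part [ 0.5324 -0.1576  0.01  ]
tray [[0.6996 0.288  0.008 ]
 [0.7072 0.1825 0.008 ]
 [0.4516 0.1577 0.008 ]
 [0.4452 0.2584 0.008 ]] [0.57590748 0.22163108 0.008     ]
-174.46410825404084
L [0.6509 0.2271 0.008 ]
S [0.5751 0.2186 0.008 ]
M [0.4991 0.2125 0.008 ]
[0.6516 0.229  0.008 ]
[0.5003 0.2143 0.008 ]
```

{"api": "drive_tool", "payload": {"increments": [[[0,0,-6,0.05,0.06,0,0.085],[0,0,-6,0.05,0.06,0,0.085],[0,0,-6,0.05,0.06,0,0.085],[0,0,0,0.05,0.06,0,0.085],[0,0,0,0.05,0.06,0,0.085],[0,0,0,0.05,0.05,0,0.085],[0,0,0,0.05,0.05,0,0.085],[0,0,0,0.05,0.05,0,0.085],[0,0,0,0,0,0,0.085]]]}}

```text
time_s: 1.32
tcp_pos: [0.492, -0.1254, 0.2309]
eef_rot: [-0.0, 1.0, -0.002, 0.001]
ft_force: [0.3, 0.1, -0.3]
opening: 0.0852
grip_force: 0.0
```

{"api": "drive_tool", "payload": {"increments": [[[0,0,2,0.025,0.024,-0.01,0.085],[0,0,2,0.025,0.024,-0.01,0.085],[0,0,1.5,0.026,0.024,-0.01,0.085],[0,0,0,0.026,0.024,0,0.085],[0,0,0,0,0,0,0.085],[0,0,0,0,0,0,0.085]]]}}

```text
time_s: 2.08
tcp_pos: [0.5902, -0.0334, 0.2011]
eef_rot: [0.0, 0.999, 0.042, -0.001]
ft_force: [0.1, 0.7, -0.2]
opening: 0.085
grip_force: 0.0
```

```bash
python3 - <<'E'
from h import *
d=get_image("wrist");cv2.imwrite("pics/w1.png",d["image"])
R=np.array(d["R"]);print(get_obs()["tcp_pos"],-R.T@d["t"],R.round(3),d["fx"])
for p in([.594,-.029,.056],[.646,-.163,.066],[.535,-.159,.076]):
    c=R@p+d["t"];print(d["fx"]*c[0]/c[2]+d["cx"],d["fy"]*c[1]/c[2]+d["cy"])
E
```

```text
[ 0.59008235 -0.033497    0.20125215] [ 0.67282147 -0.02640645  0.34331147] [[ 0.083 -0.997  0.   ]
 [-0.945 -0.079  0.318]
 [-0.317 -0.027 -0.948]] 320.8802921498219
317.53712390020945 185.60009232021494
478.0052232692633 142.85563370979025
450.5962816303124 263.00298215477477
```

View pics/w1.png

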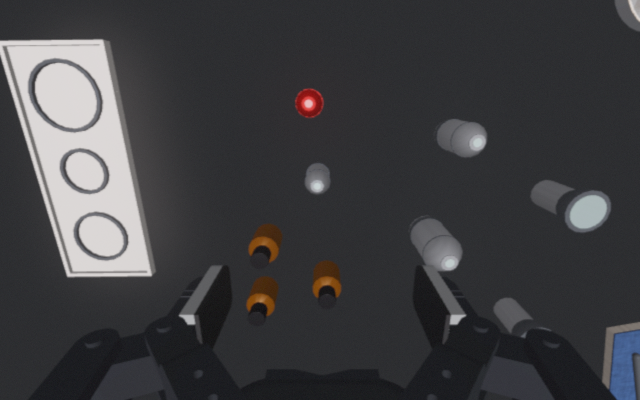

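The wrist view confirms the noses: small (317,186), medium (478,142) and large (450,263), all within about 1 px of prediction. Descending on the small one.

{"api": "drive_tool", "payload": {"increments": [[[0,0,0,0.004,0.004,-0.03,0.085],[0,0,0,0,0,-0.04,0.085],[0,0,0,0,0,-0.04,0.085],[0,0,0,0,0,-0.04,0.085],[0,0,0,0,0,-0.025,0.085],[0,0,0,0,0,-0.011,0.085],[0,0,0,0,0,0,0.085]]]}}

```text
time_s: 3.0
tcp_pos: [0.5945, -0.0291, 0.0153]
eef_rot: [0.0, 0.999, 0.042, -0.0]
ft_force: [1.0, 0.7, 0.3]
opening: 0.0848
grip_force: 0.0
```

```bash
python3 - <<'E'
from h import *
d=get_image("wrist");cv2.imwrite("pics/w2.png",d["image"])
d=get_image("top");im=d["image"];print(get_obs()["tcp_pos"],get_obs()["ft_force"])
E
```

```text
[ 0.59603671 -0.02886484  0.01657487] [-0.16284507 -0.01240895  0.7520201 ]
```

View pics/w2.png

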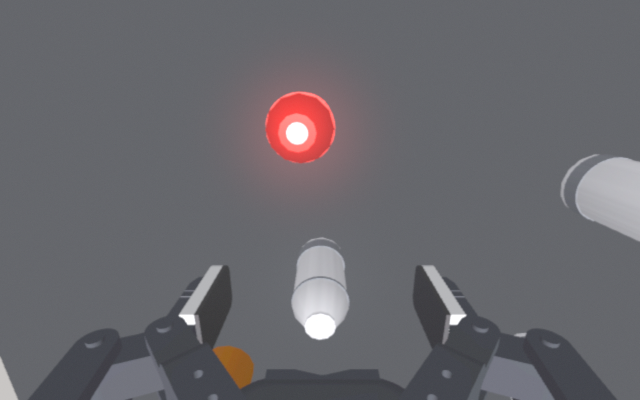

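The small barrel sits centred between the pads. Its nose is at (320,326) and the pads are at about x=215 and x=430. Closing and lifting.

{"api": "drive_tool", "payload": {"increments": [[[0,0,0,0,0,0,0.05],[0,0,0,0,0,0,0.03],[0,0,0,0,0,0,0.01],[0,0,0,0,0,0,0.01],[0,0,0,0,0,0,0.01],[0,0,0,0,0,0,0.01],[0,0,0,0,0,0,0.01]]]}}

```text
time_s: 3.98
tcp_pos: [0.5956, -0.0284, 0.0158]
eef_rot: [-0.0, 0.999, 0.042, 0.0]
ft_force: [-1.0, 0.4, 5.1]
opening: 0.0222
grip_force: 59.1
```

{"api": "drive_tool", "payload": {"increments": [[[0,0,0,0,0,0.01,0.01],[0,0,0,0,0,0.03,0.01],[0,0,0,0,0,0.03,0.01],[0,0,0,0,0,0.02,0.01],[0,0,0,0,0,0,0.01]]]}}

```text
time_s: 4.6
tcp_pos: [0.5965, -0.0286, 0.1069]
eef_rot: [0.0, 0.999, 0.042, 0.002]
ft_force: [0.2, -0.1, -0.8]
opening: 0.0225
grip_force: 58.8
```

{"api": "drive_tool", "payload": {"increments": [[[0,0,0,-0.003,0.03,0,0.01],[0,0,0,-0.003,0.04,0,0.01],[0,0,0,-0.003,0.04,0,0.01],[0,0,0,-0.003,0.04,0,0.01],[0,0,0,-0.003,0.04,0,0.01],[0,0,0,-0.003,0.04,0,0.01],[0,0,0,-0.003,0.0186,0,0.01],[0,0,0,0,0,0,0.01],[0,0,0,0,0,0,0.01]]]}}

```text
time_s: 5.72
tcp_pos: [0.586, 0.1455, 0.1053]
eef_rot: [-0.031, 0.994, 0.105, -0.004]
ft_force: [-0.4, -0.3, -1.0]
opening: 0.0225
grip_force: 58.9
```

```bash
python3 - <<'E'
from h import *
d=get_image("wrist");cv2.imwrite("pics/w3.png",d["image"]);R=np.array(d["R"]);t=get_obs()["tcp_pos"];print(t)
for p in([.651,.2275,.01],[.5755,.22,.01],[.5,.213,.01],[t[0],t[1],t[2]-.0155]):
    c=R@p+d["t"];print(d["fx"]*c[0]/c[2]+d["cx"],d["fy"]*c[1]/c[2]+d["cy"])
E
```

```text
[0.58603843 0.14539392 0.10533475]
237.32899323457443 99.42407596857369
234.8612579020587 199.46119438038806
232.26374438784526 281.81191237582493
323.6846115202654 255.61922889060773
```

View pics/w3.png

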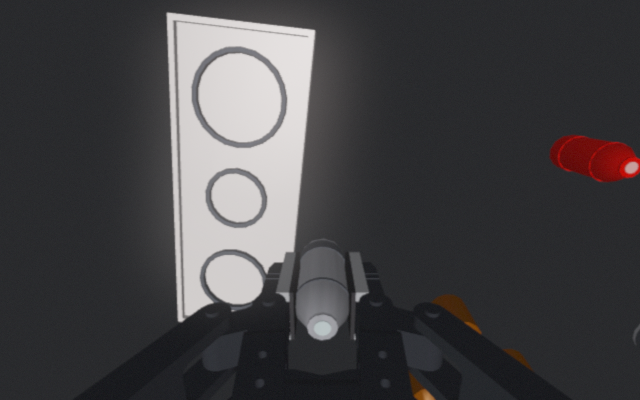

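The rings appear at L (239,97), S (237,198) and M (234,279), within 2 px of prediction. The tool lagged and tilted a little, so I'll correct that and move more slowly.

```bash
cat >>h.py <<'E'
from scipy.spatial.transform import Rotation as Ro
def delta(x,y,yaw=5.0):
    o=get_obs();w,a,b,c=o["eef_rot"];r=Ro.from_euler("z",yaw,degrees=True)*Ro.from_quat([1,0,0,0])
    print("turn",(r*Ro.from_quat([a,b,c,w]).inv()).as_rotvec(degrees=True).round(2),"shift",np.round([x,y],4)-np.round(o["tcp_pos"][:2],4),"z",o["tcp_pos"][2],"t",o["time_s"],"q",np.round(o["qpos"],2))
E
python3 -c "
from h import *
delta(.5755,.2195)"
```

```text
turn [-3.6  -0.6  -7.06] shift [-0.0105  0.0741] z 0.10533474590730296 t 5.775 q [ 0.21  0.47 -0.16  0.94  0.06  3.14]
```

Joint 6 is at its limit, so I'll place at a yaw of about 28°, which still clears the neighbouring nests.

```bash
python3 -c "
from h import *
delta(.5755,.2195,28)"
```

```text
turn [-3.41 -1.31 15.94] shift [-0.0105  0.0741] z 0.10533474590730296 t 5.775 q [ 0.21  0.47 -0.16  0.94  0.06  3.14]
```

{"api": "drive_tool", "payload": {"increments": [[[-1.1,-0.4,5.3,0,0,0,0.01],[-1.1,-0.4,5.3,-0.001,0.01,0,0.01],[-1.2,-0.5,5.3,-0.002,0.015,0,0.01],[0,0,0,-0.002,0.015,0,0.01],[0,0,0,-0.002,0.015,0,0.01],[0,0,0,-0.002,0.015,0,0.01],[0,0,0,-0.001,0.004,0,0.01],[0,0,0,0,0,0,0.01]]]}}

```text
time_s: 6.78
tcp_pos: [0.5759, 0.2202, 0.1053]
eef_rot: [-0.0, 0.97, 0.242, -0.0]
ft_force: [0.1, 0.0, -1.0]
opening: 0.0224
grip_force: 58.9
```

```bash
python3 -c "
from h import *
delta(.5755,.2195,28)"
```

```text
turn [-0.01 -0.03 -0.03] shift [-0.0004 -0.0007] z 0.10525736001517037 t 6.775 q [ 0.37  0.49 -0.12  0.96  0.    3.02]
```

{"api": "drive_tool", "payload": {"increments": [[[0,0,0,0,0,-0.02,0.01],[0,0,0,0,0,-0.025,0.01],[0,0,0,0,0,-0.02,0.01],[0,0,0,0,0,-0.01,0.01],[0,0,0,0,0,-0.005,0.01],[0,0,0,0,0,0,0.01],[0,0,0,0,0,-0.002,0.01],[0,0,0,0,0,-0.001,0.01],[0,0,0,0,0,0,0.01]]]}}

```text
time_s: 7.9
tcp_pos: [0.5762, 0.2201, 0.0226]
eef_rot: [-0.0, 0.97, 0.242, 0.0]
ft_force: [-0.2, -0.0, 0.2]
opening: 0.0218
grip_force: 58.9
```

{"api": "drive_tool", "payload": {"increments": [[[0,0,0,0,0,-0.001,0.01],[0,0,0,0,0,0,0.01]]]}}

```text
time_s: 8.15
tcp_pos: [0.576, 0.22, 0.0213]
eef_rot: [-0.0, 0.97, 0.242, -0.0]
ft_force: [-0.2, -0.2, -0.7]
opening: 0.0223
grip_force: 58.9
```

{"api": "drive_tool", "payload": {"increments": [[[0,0,0,0,0,-0.001,0.01],[0,0,0,0,0,0,0.01]]]}}

```text
time_s: 8.4
tcp_pos: [0.5762, 0.2201, 0.0208]
eef_rot: [-0.0, 0.97, 0.242, 0.0]
ft_force: [-0.3, -0.8, 3.2]
opening: 0.0224
grip_force: 59.4
```

Contact. Opening and raising.

{"api": "drive_tool", "payload": {"increments": [[[0,0,0,0,0,0,0.03],[0,0,0,0,0,0,0.04],[0,0,0,0,0,0,0.05],[0,0,0,0,0,0,0.05],[0,0,0,0,0,0,0.05],[0,0,0,0,0,0.02,0.05],[0,0,0,0,0,0.03,0.05],[0,0,0,0,0,0.035,0.05],[0,0,0,0,0,0.035,0.085],[0,0,0,0,0,0,0.085]]]}}

```text
time_s: 9.65
tcp_pos: [0.5784, 0.2209, 0.1438]
eef_rot: [-0.001, 0.97, 0.242, 0.003]
ft_force: [1.0, 0.5, -0.1]
opening: 0.0835
grip_force: 0.0
```

{"api": "drive_tool", "payload": {"increments": [[[0,0,0,0.006,-0.035,0,0.085],[0,0,0,0.006,-0.035,0,0.085],[0,0,0,0.006,-0.035,0,0.085],[0,0,0,0.006,-0.035,0,0.085],[0,0,0,0.006,-0.035,0,0.085],[0,0,0,0.006,-0.035,0,0.085],[0,0,0,0.006,-0.035,0,0.085],[0,0,0,0.007,-0.035,0,0.085],[0,0,0,0.007,-0.035,0,0.085],[0,0,0,0.007,-0.035,0,0.085],[0,0,0,0.007,-0.033,0,0.085],[0,0,0,0,0,0,0.085]]]}}

```text
time_s: 11.15
tcp_pos: [0.6458, -0.1653, 0.1388]
eef_rot: [-0.0, 0.971, 0.24, -0.001]
ft_force: [0.3, -0.0, -0.2]
opening: 0.0854
grip_force: 0.0
```

```bash
python3 -c "
from h import *
delta(.646,-.163,28)
cv2.imwrite('pics/s1.png',get_image('scene')['image'][150:,150:])
"
```

```text
turn [-0.02 -0.09  0.18] shift [0.0002 0.0023] z 0.13882174268095884 t 11.15 q [-0.25  0.55  0.08  1.1  -0.    2.41]
```

View pics/s1.png

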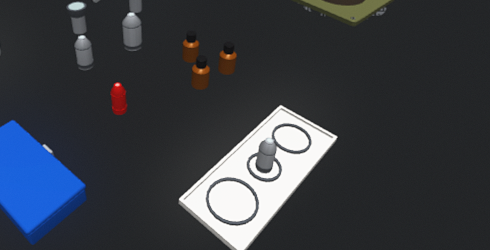

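The small objective stands upright in the middle nest at (265,155) in the crop. Now the medium one.

{"api": "drive_tool", "payload": {"increments": [[[0,0,0,0,0.002,-0.015,0.085],[0,0,0,0,0,-0.03,0.085],[0,0,0,0,0,-0.035,0.085],[0,0,0,0,0,-0.027,0.085],[0,0,0,0,0,-0.014,0.085],[0,0,0,0,0,0,0.085]]]}}

```text
time_s: 11.95
tcp_pos: [0.6448, -0.1598, 0.0179]
eef_rot: [-0.001, 0.97, 0.243, -0.001]
ft_force: [0.5, -0.4, -0.1]
opening: 0.0852
grip_force: 0.0
```

{"api": "drive_tool", "payload": {"increments": [[[0,0,0,0,0,0,0.06],[0,0,0,0,0,0,0.04],[0,0,0,0,0,0,0.03],[0,0,0,0,0,0,0.015],[0,0,0,0,0,0,0.015],[0,0,0,0,0,0,0.015],[0,0,0,0,0,0,0.015]]]}}

```text
time_s: 12.82
tcp_pos: [0.647, -0.1613, 0.0206]
eef_rot: [0.0, 0.97, 0.242, 0.001]
ft_force: [0.9, -0.5, 5.6]
opening: 0.0293
grip_force: 59.8
```

{"api": "drive_tool", "payload": {"increments": [[[0,0,0,0,0,0.01,0.015],[0,0,0,0,0,0.03,0.015],[0,0,0,0,0,0.035,0.015],[0,0,0,0,0,0.035,0.015],[0,0,0,0,0,0,0.015]]]}}

```text
time_s: 13.45
tcp_pos: [0.6482, -0.1615, 0.1327]
eef_rot: [0.001, 0.97, 0.242, 0.003]
ft_force: [0.8, -0.3, -1.2]
opening: 0.0291
grip_force: 59.4
```

{"api": "drive_tool", "payload": {"increments": [[[0,0,0,-0.012,0.03,0,0.015],[0,0,0,-0.012,0.03,0,0.015],[0,0,0,-0.012,0.03,0,0.015],[0,0,0,-0.012,0.03,0,0.015],[0,0,0,-0.012,0.03,0,0.015],[0,0,0,-0.012,0.03,0,0.015],[0,0,0,-0.012,0.03,0,0.015],[0,0,0,-0.012,0.03,0,0.015],[0,0,0,-0.012,0.03,0,0.015],[0,0,0,-0.012,0.03,0,0.015],[0,0,0,-0.012,0.03,0,0.015],[0,0,0,-0.012,0.03,0,0.015]]]}}

```text
time_s: 14.95
tcp_pos: [0.5003, 0.1995, 0.1277]
eef_rot: [-0.0, 0.97, 0.242, -0.002]
ft_force: [1.5, -0.3, -1.3]
opening: 0.0294
grip_force: 59.5
```

{"api": "drive_tool", "payload": {"increments": [[[0,0,0,-0.003,0.014,0,0.015],[0,0,0,0,0,0,0.015],[0,0,0,0,0,0,0.015]]]}}

```text
time_s: 15.32
tcp_pos: [0.4992, 0.2122, 0.1289]
eef_rot: [0.0, 0.97, 0.242, -0.0]
ft_force: [0.2, -0.1, -1.4]
opening: 0.0297
grip_force: 59.6
```

```bash
python3 -c "
from h import *
delta(.5,.2125,28)"
```

```text
turn [ 0.02 -0.05  0.04] shift [0.0008 0.0003] z 0.1289200613979538 t 15.325 q [ 0.4   0.35 -0.28  0.94 -0.    3.06]
```

{"api": "drive_tool", "payload": {"increments": [[[0,0,0,0.001,0,-0.02,0.015],[0,0,0,0,0,-0.025,0.015],[0,0,0,0,0,-0.025,0.015],[0,0,0,0,0,-0.02,0.015],[0,0,0,0,0,-0.01,0.015],[0,0,0,0,0,0,0.015],[0,0,0,0,0,-0.001,0.015],[0,0,0,0,0,-0.001,0.015],[0,0,0,0,0,0,0.015]]]}}

```text
time_s: 16.45
tcp_pos: [0.5004, 0.2132, 0.0278]
eef_rot: [-0.0, 0.97, 0.242, 0.0]
ft_force: [-0.3, -0.6, -0.8]
opening: 0.0297
grip_force: 59.5
```

{"api": "drive_tool", "payload": {"increments": [[[0,0,0,0,0,-0.001,0.015],[0,0,0,0,0,0,0.015]]]}}

```text
time_s: 16.7
tcp_pos: [0.5, 0.2131, 0.0263]
eef_rot: [-0.0, 0.97, 0.242, -0.0]
ft_force: [0.6, 0.2, -1.2]
opening: 0.0294
grip_force: 59.5
```

{"api": "drive_tool", "payload": {"increments": [[[0,0,0,0,0,-0.001,0.015],[0,0,0,0,0,0,0.015]]]}}

```text
time_s: 16.95
tcp_pos: [0.5001, 0.2131, 0.0255]
eef_rot: [-0.0, 0.97, 0.242, 0.0]
ft_force: [-1.1, -0.1, 1.1]
opening: 0.0292
grip_force: 59.9
```

{"api": "drive_tool", "payload": {"increments": [[[0,0,0,0,0,-0.0005,0.015],[0,0,0,0,0,0,0.035],[0,0,0,0,0,0,0.045],[0,0,0,0,0,0,0.055],[0,0,0,0,0,0,0.055],[0,0,0,0,0,0,0.055],[0,0,0,0,0,0.02,0.055],[0,0,0,0,0,0.03,0.055],[0,0,0,0,0,0.035,0.055],[0,0,0,0,0,0.035,0.085],[0,0,0,0,0,0,0.085]]]}}

```text
time_s: 18.32
tcp_pos: [0.5023, 0.214, 0.1478]
eef_rot: [-0.001, 0.97, 0.242, 0.003]
ft_force: [0.2, -0.4, 0.9]
opening: 0.0847
grip_force: 0.0
```

{"api": "drive_tool", "payload": {"increments": [[[0,0,0,0.003,-0.034,0,0.085],[0,0,0,0.003,-0.034,0,0.085],[0,0,0,0.003,-0.034,0,0.085],[0,0,0,0.003,-0.034,0,0.085],[0,0,0,0.003,-0.034,0,0.085],[0,0,0,0.003,-0.034,0,0.085],[0,0,0,0.003,-0.034,0,0.085],[0,0,0,0.003,-0.034,0,0.085],[0,0,0,0.003,-0.034,0,0.085],[0,0,0,0.003,-0.034,0,0.085],[0,0,0,0.004,-0.032,0,0.085],[0,0,0,0,0,0,0.085]]]}}

```text
time_s: 19.82
tcp_pos: [0.5337, -0.1607, 0.1435]
eef_rot: [-0.0, 0.971, 0.24, -0.001]
ft_force: [0.0, -0.2, 0.8]
opening: 0.0848
grip_force: 0.0
```

```bash
python3 -c "
from h import *
delta(.535,-.159,28)
cv2.imwrite('pics/w4.png',get_image('wrist')['image'])
"
```

```text
turn [-0.03 -0.09  0.17] shift [0.0013 0.0017] z 0.1435108444103166 t 19.825 q [-0.29  0.37 -0.22  0.99  0.    2.36]
```

View pics/w4.png

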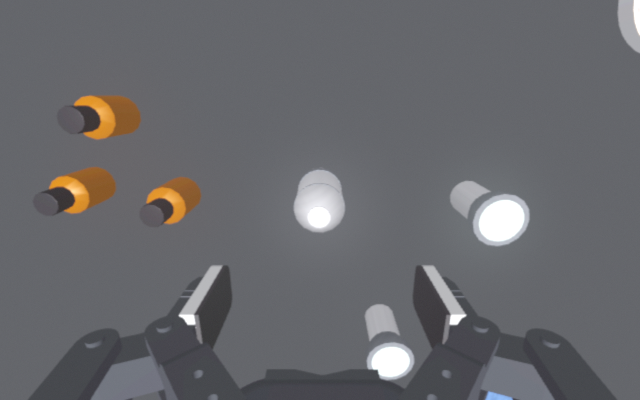

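The large objective is centred, with its nose at (319,217). The eyepieces at (500,220) and (390,360) are clear of the pads.

{"api": "drive_tool", "payload": {"increments": [[[0,0,0,0.001,0.001,-0.015,0.085],[0,0,0,0,0,-0.03,0.085],[0,0,0,0,0,-0.035,0.085],[0,0,0,0,0,-0.027,0.085],[0,0,0,0,0,-0.012,0.085],[0,0,0,0,0,0,0.085]]]}}

```text
time_s: 20.62
tcp_pos: [0.5341, -0.157, 0.0248]
eef_rot: [-0.001, 0.97, 0.242, -0.001]
ft_force: [0.1, 0.5, 0.1]
opening: 0.085
grip_force: 0.0
```

{"api": "drive_tool", "payload": {"increments": [[[0,0,0,0,0,0,0.06],[0,0,0,0,0,0,0.045],[0,0,0,0,0,0,0.035],[0,0,0,0,0,0,0.02],[0,0,0,0,0,0,0.02],[0,0,0,0,0,0,0.02],[0,0,0,0,0,0,0.02]]]}}

```text
time_s: 21.5
tcp_pos: [0.5359, -0.1582, 0.0271]
eef_rot: [0.0, 0.97, 0.242, 0.001]
ft_force: [-0.3, 0.1, 5.0]
opening: 0.0364
grip_force: 60.0
```

{"api": "drive_tool", "payload": {"increments": [[[0,0,0,0,0,0.01,0.02],[0,0,0,0,0,0.03,0.02],[0,0,0,0,0,0.035,0.02],[0,0,0,0,0,0.035,0.02],[0,0,0,0,0,0.01,0.02],[0,0,0,0,0,0,0.02]]]}}

```text
time_s: 22.25
tcp_pos: [0.5351, -0.158, 0.1459]
eef_rot: [-0.0, 0.97, 0.242, 0.0]
ft_force: [-0.6, -0.1, -3.6]
opening: 0.0366
grip_force: 60.5
```

{"api": "drive_tool", "payload": {"increments": [[[0,0,0,0.009,0.03,0,0.02],[0,0,0,0.009,0.03,0,0.02],[0,0,0,0.009,0.03,0,0.02],[0,0,0,0.009,0.03,0,0.02],[0,0,0,0.009,0.03,0,0.02],[0,0,0,0.009,0.03,0,0.02],[0,0,0,0.009,0.03,0,0.02],[0,0,0,0.009,0.03,0,0.02],[0,0,0,0.009,0.03,0,0.02],[0,0,0,0.009,0.03,0,0.02],[0,0,0,0.009,0.03,0,0.02],[0,0,0,0.009,0.03,0,0.02]]]}}

```text
time_s: 23.75
tcp_pos: [0.6419, 0.2025, 0.1429]
eef_rot: [-0.0, 0.97, 0.242, -0.002]
ft_force: [-0.1, 0.1, -2.4]
opening: 0.0365
grip_force: 60.6
```

{"api": "drive_tool", "payload": {"increments": [[[0,0,0,0.008,0.025,0,0.02],[0,0,0,0,0,0,0.02],[0,0,0,0,0,0,0.02]]]}}

```text
time_s: 24.12
tcp_pos: [0.6498, 0.2263, 0.1437]
eef_rot: [0.0, 0.97, 0.242, -0.002]
ft_force: [-0.0, -0.2, -2.4]
opening: 0.0366
grip_force: 60.6
```

```bash
python3 -c "
from h import *
delta(.651,.2275,28)"
```

```text
turn [ 0.07 -0.22 -0.01] shift [0.0012 0.0012] z 0.14372815837295358 t 24.125 q [0.34 0.59 0.16 1.15 0.   2.99]
```

Descending from 0.1437 to about 0.034.

{"api": "drive_tool", "payload": {"increments": [[[0,0,0,0.001,0.001,-0.02,0.02],[0,0,0,0,0,-0.03,0.02],[0,0,0,0,0,-0.03,0.02],[0,0,0,0,0,-0.019,0.02],[0,0,0,0,0,-0.008,0.02],[0,0,0,0,0,0,0.02],[0,0,0,0,0,-0.001,0.02],[0,0,0,0,0,-0.001,0.02],[0,0,0,0,0,0,0.02]]]}}

```text
time_s: 25.25
tcp_pos: [0.6524, 0.2282, 0.0374]
eef_rot: [-0.0, 0.97, 0.242, 0.0]
ft_force: [0.7, -0.4, -2.5]
opening: 0.0361
grip_force: 60.6
```

{"api": "drive_tool", "payload": {"increments": [[[0,0,0,0,0,-0.001,0.02],[0,0,0,0,0,0,0.02]]]}}

```text
time_s: 25.5
tcp_pos: [0.652, 0.2281, 0.0358]
eef_rot: [-0.0, 0.97, 0.242, -0.0]
ft_force: [0.4, 0.0, -2.5]
opening: 0.0367
grip_force: 60.6
```

{"api": "drive_tool", "payload": {"increments": [[[0,0,0,0,0,-0.001,0.02],[0,0,0,0,0,0,0.02]]]}}

```text
time_s: 25.75
tcp_pos: [0.652, 0.228, 0.0347]
eef_rot: [-0.0, 0.97, 0.242, -0.0]
ft_force: [0.2, 0.0, -3.4]
opening: 0.0365
grip_force: 60.6
```

{"api": "drive_tool", "payload": {"increments": [[[0,0,0,0,0,-0.001,0.02],[0,0,0,0,0,-0.001,0.02],[0,0,0,0,0,0,0.02]]]}}

```text
time_s: 26.12
tcp_pos: [0.652, 0.228, 0.0327]
eef_rot: [-0.0, 0.97, 0.242, -0.0]
ft_force: [-0.5, -0.2, -1.5]
opening: 0.0365
grip_force: 60.6
```

{"api": "drive_tool", "payload": {"increments": [[[0,0,0,0,0,-0.0005,0.02],[0,0,0,0,0,0,0.02]]]}}

```text
time_s: 26.38
tcp_pos: [0.6521, 0.228, 0.0323]
eef_rot: [-0.0, 0.97, 0.242, -0.0]
ft_force: [0.2, 0.8, -2.3]
opening: 0.0367
grip_force: 60.6
```

{"api": "drive_tool", "payload": {"increments": [[[0,0,0,0,0,-0.0007,0.02],[0,0,0,0,0,0,0.02]]]}}

```text
time_s: 26.62
tcp_pos: [0.6521, 0.2281, 0.0321]
eef_rot: [-0.0, 0.97, 0.242, 0.0]
ft_force: [-1.1, -1.4, 1.7]
opening: 0.0365
grip_force: 61.1
```

Contact. Releasing.

{"api": "drive_tool", "payload": {"increments": [[[0,0,0,0,0,0,0.04],[0,0,0,0,0,0,0.05],[0,0,0,0,0,0,0.06],[0,0,0,0,0,0,0.06],[0,0,0,0,0,0,0.06],[0,0,0,0,0,0.02,0.06],[0,0,0,0,0,0.03,0.06],[0,0,0,0,0,0.035,0.06],[0,0,0,0,0,0.04,0.085],[0,0,0,0,0,0,0.085]]]}}

```text
time_s: 27.88
tcp_pos: [0.6547, 0.229, 0.1611]
eef_rot: [-0.001, 0.97, 0.242, 0.004]
ft_force: [-0.1, 0.3, -0.3]
opening: 0.0849
grip_force: 0.0
```

{"api": "drive_tool", "payload": {"increments": [[[0,0,0,-0.012,-0.03,0.02,0.085],[0,0,0,-0.012,-0.03,0,0.085],[0,0,0,-0.012,-0.03,0,0.085],[0,0,0,-0.012,-0.03,0,0.085],[0,0,0,-0.012,-0.03,0,0.085],[0,0,0,-0.012,-0.03,0,0.085],[0,0,0,0,0,0,0.085]]]}}

```text
time_s: 28.75
tcp_pos: [0.5784, 0.0462, 0.1758]
eef_rot: [-0.0, 0.971, 0.241, -0.001]
ft_force: [-0.0, 1.1, 0.1]
opening: 0.0852
grip_force: 0.0
```

```bash
python3 - <<'E'
from h import *
a=get_image("top")["image"][110:260,165:325];b=get_image("scene")["image"][100:,150:500]
a=cv2.resize(a,(480,450),interpolation=2);b=cv2.resize(b,(320,274))
c=np.zeros((450,800,3),np.uint8);c[:,:480]=a;c[:274,480:]=b;cv2.imwrite("pics/end.png",c)
E
```

```text
(no output)
```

View pics/end.png

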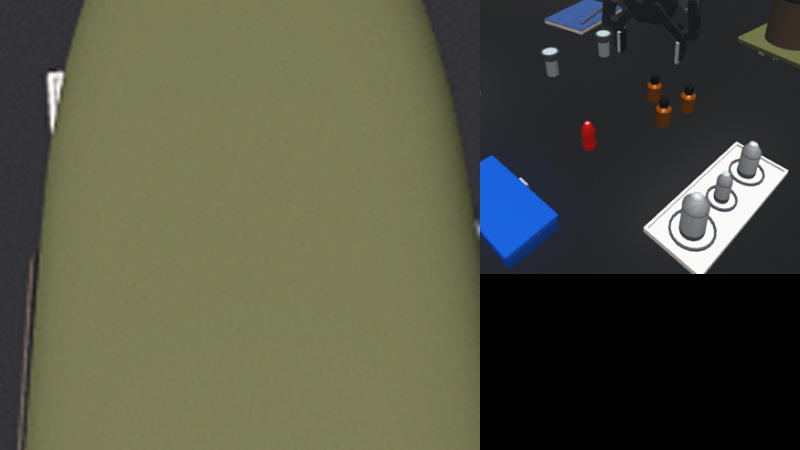

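The scene view shows all three objectives upright and centred in their own nests: large (693,215), small (723,187) and medium (749,160). The bottles, eyepieces and red look-alike haven't moved, and the arm blocks the top view.

```bash
python3 -c "
from bench import *
print(finish_job())"
```

```text
the job is handed in; nothing more can be done
None
```

The job is handed in (no verdict came back): the last picture shows the small, medium and large objectives upright in their own nests, with the eyepieces, bottles and red look-alike left standing in place.

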